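# Empty the biscuit dispenser into the bowl and hold its slide open

## Task

Help me empty the dog-biscuit dispenser for its wash: stand the small white bowl upright on the dispenser's foot plate, centred under the spout, and let go of it, then pull the spring-loaded slide out by its upright tab until the rib across the slide is in line with the marks on the two rails, so that all three biscuits drop into the bowl. Finish with the gripper still holding the slide at the marks: do not let it spring back, because I am going to brush the chute out from above. Leave the tin, the stacked tubs, the tongs and the scoop where they are.

Things in the scene. Friction and masses are not known exactly. Their poses are not given: they have to be found in the camera images.
- bowl_center (a point): Small white stoneware bowl, loose, round: rim 124 mm across outside, foot 74 mm, 45 mm high; wall 8.5 mm thick, straight, leaning out 29 degrees from upright; inner floor 6 mm above its underside; 0.24 to 0.43 kg. This point: on its axis, 22.5 mm above its underside; z is its axis. It starts on the bare ledge, left or right of the dispenser (the tin on the other side).
- dispenser: Biscuit dispenser fixed to the ledge; origin on the ledge under the spout's axis; z up, -x its front, the way its slide pulls out. Aluminium foot plate 6 mm thick: x -60 to +85 mm, y +-65. Two posts 14 mm thick at x +68, y +-31. Two rails along x: x -80 to +70, out to y +-31, z 149 to 165; spring tubes behind the axis out to y +-40 at the same height.
- spout (a point): Centre of the spout's bottom opening, on its axis, 109 mm above the ledge, axes as the dispenser's. The bowl goes under it on the foot plate; the sides (+y, -y) are open. Spout collar 44 mm square outside. Above the rails a clear throat, 36 mm square, and a clear open hopper: flat front at x -18 mm, 102 mm wide, to x +64 mm, top 307 mm above the ledge.
- slide (a joint): How far the slide is pulled out, m: 0 closed (the start), 0.040 when its rib is in line with the marks (the hole in the slide is then in line with the throat), 0.060 at the stop. A spring pulls it shut: about 4 N when closed, 8 N at the marks, 10 N at the stop; the slide does not stay by itself.
- slide_tab (a point): Centre of the black upright tab by which the slide is pulled: 12 mm thick (x), 30 mm wide (y), 40 mm high, top 199 mm above the ledge. It stands on the flat steel slide (46 mm wide, top 159 mm above the ledge), which ends 14 mm in front of it. 105 mm in front of the spout's axis when closed, 87 mm from the hopper's front. It is pulled level along its -x axis.
- slide_index (a point): Middle of the dark raised rib across the slide (2.5 mm wide, 44 mm long, between the rails), 34 mm in front of the spout's axis when closed; it moves with the slide.
- mark (a point): Point between the two dark raised marks (3 mm wide, 6 mm high, one on top of each rail), 74 mm in front of the spout's axis, fixed: the slide is at the marks when slide_index is in line with this point along x.
- biscuit1_center (a point): Centre of the lowest of three round baked biscuits, 24 mm in diameter, 10 g each, smooth, that lie one on another in the clear throat, on the slide, at the start.
- biscuit2_center (a point): Centre of the middle biscuit, as above.
- biscuit3_center (a point): Centre of the top biscuit, as above.
- treat_tin: Round stainless steel treat tin with a lid and small knob, 92 mm in diameter, 100 mm high, loose, not to be disturbed; on the other side of the dispenser from the bowl. Origin: centre of its underside.
- tubs: Stacked pair of grey plastic tubs with snap lids, 108 x 158 mm and 136 mm high together, loose, not to be disturbed. Origin: centre of the underside.
- tongs: White plastic tongs with black rubber tips lying flat, 210 mm long along their x, 70 mm wide, 12 mm high, not to be disturbed. Origin: on the ledge near the middle.
- scoop: Small bamboo scoop, 160 mm long along its x (handle towards -x), 56 mm wide, 30 mm high, not to be disturbed. Origin: on the ledge, under the tray's rear part.
Not all that is in view belongs to the job. There is more than one size of the part that bears bowl_center; the job needs the smallest.

How it is judged:
By the outcome, as a careful person would: the job done as asked, in the order asked, and still so for the second after the job is handed in, while the arm keeps its last pose, push and grip.
It also fails if it takes over 64 s, if anything falls off the work surface, if the arm or the gripper's body presses on something with over 40 N, if the wrist force passes 120 N, or if a joint passes its speed limit or range.

## Robot

A 6-joint arm with a two-finger parallel gripper is mounted at the origin on the work surface. World frame = base frame: x ahead of the robot, y to its left, z up, the work surface at z = 0. Lengths are in mm, angles in rad, forces in N, time in s.
With the tool pointing down it reaches from about 350 to 775 mm from the base axis. Payload 7.3 kg.
Tool frame: the origin (TCP) lies on the centre line of the jaws, within the pads' length; the fingertips stand 17 mm ahead of it and the grasp point (between the pads) lies 2 mm behind it; z points along the fingers, y is the line along which they close (so a half turn about z gives the same grasp; the last joint's range is limited). The gripper opens to 92 mm and grips with 3 to 60 N. Pads are 19 mm wide; open, the fingers measure 130 mm over their backs; the gripper's body (75 mm by 190 mm) begins 47 mm behind the grasp point.
Start: joints at [1.137, 0.342, 1.524, -0, 1.275, -0.146], TCP at [149.002, 503.43, 243.741] pointing down, gripper open.
Joint ranges: [-2.53, 2.53], [-0.77, 2.02], [0.04, 2.7], [-1, 4.14], [0.28, 2.66], [-3.11, 3.11]. Speed limits (rad/s): [2.57, 2.57, 3.14, 3.14, 3.14, 3.14].

## Interface

Orientations are given as [roll, pitch, yaw] about the fixed x, y, z axes, in that order (R = Rz(yaw) Ry(pitch) Rx(roll)).
In Python, from plant import bot gives the robot as it stands. The module is installed in compiled form; this text tells all that it offers.
- The arm moves only by the shell command python3 -m pendant 'ROWS'. ROWS is JSON, a list of rows, each a list of 3 entries, a list of its own where there are three numbers: the shift along the world's x, y, z as a fraction of full scale, then the turn, a rotation vector about the world's x, y, z as a fraction of full scale, then the opening, from -1 (shut) to 1 (fully open), so that 0 is half open. In form: [[[tx, ty, tz], [rx, ry, rz], claw], ...]. A call has exactly 10 rows; each row shifts and turns the commanded pose from where the row before left it; what a row does not reach is not made up. Full scale, the value 1, is 30 mm for a shift and 0.12 rad for a turn. A row lasts 1/12 s, in which the tool goes at most 41.7 mm and 7.16 degrees, less where a joint would pass 70% of its speed; a pose out of reach is approached as far as the arm can. A call with a number of a shift or a turn outside -1 to 1 is refused whole. A call with a gripper value outside its range is refused whole. The fingers move at their own pace and stop on an object; the grip force is fixed at half the most. Time passes only in rows, so rows that do not move let the fingers close, or fill a call up. It gives the time, the measured TCP pose, the force, the opening and the grip force at its end, in the units of the state.
- bot.get_obs(): the state, without advancing time (a new reading comes with each control period).
- bot.capture(name): name is "scene" or "top" or "wrist"; returns the picture (400x640x3 uint8, blue, green, red); there is no depth.
- bot.camera_params(name): a dict with "fovy" (degrees; the focal length in pixels is half the picture's height over the tangent of half this angle, whatever the lens; pixels are square), "cx", "cy" (the principal point, pixels), "camera_from_world" (4x4, takes a point from world to camera coordinates). Camera axes: x right, y down, z forward; pixel columns grow to the right and rows downward; lengths in mm; the calibration is good to about 2 mm. A picture is of the moment at which its call begins: read the wrist's pose just before it. camera_params takes no time and is no camera call; for the wrist camera it gives the pose at the moment of the call.
- bot.close_job(): hands the job in; it is judged then, once.
The state is a dict: "time": time; "joint_positions": joint angles; "dq": joint speeds; "tau": joint torques, N m; "tool_pos": TCP position; "tcp_rot": TCP orientation; "contact_force": force on the tool from outside, world axes, zero at the start; "moment": the same for the moment, N m; "grip_width": finger opening in mm; "finger_force": force on a finger pad.
Only numpy, scipy, OpenCV 4.12 (cv2) and the standard library are available. Lean on these libraries where they do the work, as an engineer would, in place of code of your own. Each camera call takes 0.05 s, during which the arm holds its last target. There are 200 camera calls.

## Working session

There is one attempt and no reset: what is moved stays moved. The work goes in short steps, Python scripts to look and compute and a shell command to move; the robot and the scene stay as the last step left them, time stands still between calls to the robot, and variables do not carry over. Pictures are saved under pics/ and viewed, at most 10 in all, crops included, and the job is handed in when it is done.

```bash
mkdir -p pics
cat > h.py <<'E'
import numpy as np, cv2
from plant import bot
def cam(n):
    p=bot.camera_params(n); f=200/np.tan(np.radians(p["fovy"])/2)
    return f,p["cx"],p["cy"],np.array(p["camera_from_world"])
def ray(c,u,v):
    f,cx,cy,T=c; R=T[:3,:3]; o=-R.T@T[:3,3]; d=R.T@np.array([(u-cx)/f,(v-cy)/f,1]); return o,d
def onz(c,u,v,z):
    o,d=ray(c,u,v); return o+d*(z-o[2])/d[2]
def proj(c,P):
    f,cx,cy,T=c; q=T[:3,:3]@np.array(P,float)+T[:3,3]; return np.array([f*q[0]/q[2]+cx,f*q[1]/q[2]+cy])
E
python3 - <<'E'
from h import *
for n in ("scene","top"):
    cv2.imwrite(f"pics/{n}0.png",bot.capture(n)); c=cam(n); print(n,c[:3],-c[3][:3,:3].T@c[3][:3,3],c[3][:3,:3].round(2).tolist())
print(bot.get_obs())
E
```

```text
scene (np.float64(398.6345305214195), 322.869798859918, 195.4126146300366) [1183.24417853  156.13326742 1268.04695826] [[-0.21, 0.98, -0.01], [0.85, 0.18, -0.5], [-0.48, -0.11, -0.87]]
top (np.float64(473.9580978563786), 325.5249752717122, 194.98075876753757) [ 508.00633459   34.78107768 1289.3183902 ] [[0.01, -1.0, 0.03], [-1.0, -0.01, -0.04], [0.04, -0.03, -1.0]]
{'time': 0.1, 'joint_positions': array([ 1.13697716e+00,  3.42658231e-01,  1.52490460e+00, -1.35067973e-05,
        1.27539251e+00, -1.45996297e-01]), 'dq': array([-0.00038154,  0.00027649, -0.00192884,  0.00039313,  0.00043689,
       -0.0012609 ]), 'tau': array([ 1.99052760e-03, -4.32005489e+01, -2.44697446e+01,  7.17674894e-02,
        5.25837787e-02, -7.94115476e-05]), 'tool_pos': array([148.86931067, 503.10604234, 243.1176461 ]), 'tcp_rot': array([-3.14024258e+00, -1.85462378e-04,  2.85377360e+00]), 'contact_force': array([0.20597558, 0.37199456, 0.31113059]), 'moment': array([-0.01593957,  0.03258127, -0.07862949]), 'finger_force': 0.0, 'grip_width': 91.55928090677259}
```

View pics/scene0.png

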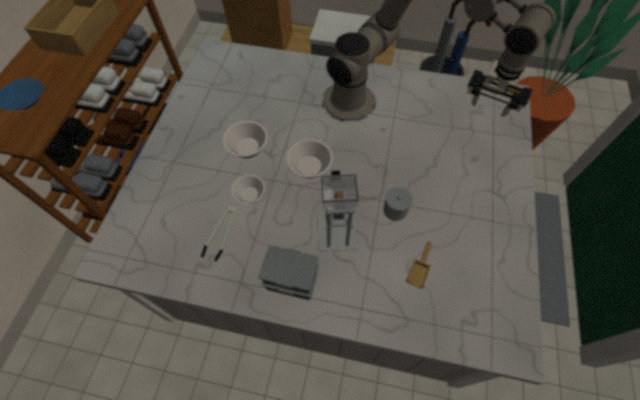

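View pics/top0.png

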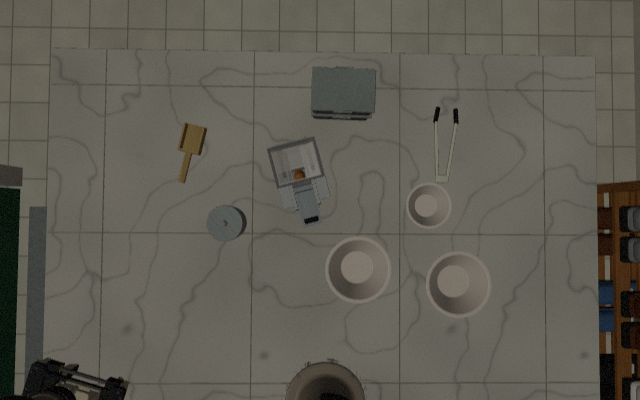

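The pictures show a dispenser near top (298,180) with its black tab at (311,219), pointing towards the robot. There are three bowls in the top view: (428,205) about 45 px across, (358,269) and (458,284) about 65 px across. The one at (428,205) fits a 124 mm rim, which should be about 47 px. I'll measure it and confirm in a crop.

Run:
```python
from h import *
im=cv2.imread("pics/top0.png"); c=cam("top"); s=cam("scene"); im2=cv2.imread("pics/scene0.png")
crop=im[90:300,240:500]; cv2.imwrite("pics/crop.png",cv2.resize(crop,None,fx=3,fy=2.8,interpolation=cv2.INTER_CUBIC)[:600,:800])
# bowls : warm whitish; compare brightness to ledge
hsv=cv2.cvtColor(im,cv2.COLOR_BGR2HSV)
for (u,v) in ((428,205),(410,205),(384,220),(311,219)): print(u,v,im[v,u],hsv[v,u])
# rim: threshold on R-B
d=im[:,:,2].astype(int)-im[:,:,0]
print(d[205,395:465].tolist()); print(im[205,395:465,2].tolist())
g=im.max(2)
m=((g<25)).astype(np.uint8)[200:235,290:335]
n,l,st,ce=cv2.connectedComponentsWithStats(m); print(st,ce+[290,200])
m=(im2.max(2)<25).astype(np.uint8)[160:190,320:360]
n,l,st,ce=cv2.connectedComponentsWithStats(m); print(st,ce+[320,160])
```

```text
428 205 [108 119 127] [ 17  38 127]
410 205 [63 69 76] [14 44 76]
384 220 [ 92 101 102] [ 27  25 102]
311 219 [25 26 18] [86 78 26]
[15, 13, 12, 11, 13, 10, 12, 12, 11, 13, 11, 15, 18, 17, 16, 13, 12, 14, 13, 13, 17, 16, 17, 17, 19, 16, 17, 19, 18, 16, 19, 16, 15, 19, 17, 19, 19, 17, 18, 18, 19, 11, 17, 17, 15, 18, 18, 17, 18, 17, 17, 16, 17, 17, 9, 18, 20, 12, 12, 13, 12, 11, 12, 15, 12, 12, 14, 10, 12, 13]
[102, 103, 105, 104, 82, 94, 103, 103, 101, 102, 90, 119, 124, 102, 75, 76, 78, 80, 77, 86, 122, 123, 125, 120, 125, 122, 124, 126, 122, 123, 123, 123, 125, 127, 123, 126, 127, 123, 127, 123, 127, 126, 119, 117, 121, 122, 120, 118, 117, 119, 120, 118, 119, 118, 123, 126, 123, 107, 105, 105, 105, 106, 107, 108, 107, 106, 108, 102, 107, 103]
[[   0    0   45   35 1526]
 [  15   17   13    6   49]] [[312.02948886 216.92070773]
 [311.08163265 219.46938776]]
[[   0    0   40   30 1188]
 [  13   12    6    2   12]] [[339.54040404 174.52020202]
 [335.5        172.5       ]]
```

View pics/crop.png

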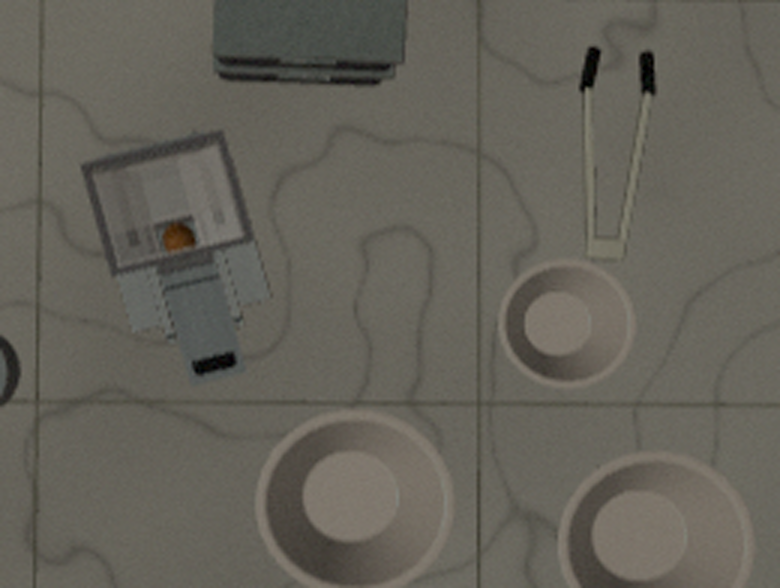

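The crop confirms that the bowl at (428.8,205.4) is the small one, with its rim clear of but close to the tongs. The hopper corners are visible too, so I'll use them for the dispenser pose.

Run:
```python
from h import *
im=cv2.imread("pics/top0.png"); c=cam("top"); s=cam("scene")
print("bowl",onz(c,428.8,205.4,45), [np.linalg.norm(onz(c,406.3,205.4,45)-onz(c,451.5,205.4,45)),np.linalg.norm(onz(c,428.8,182.9,45)-onz(c,428.8,227.9,45))])
m=(im.max(2)<32).astype(np.uint8); m[:200]=0;m[235:]=0;m[:,:290]=0;m[:,335:]=0
print("tabrect",cv2.minAreaRect(cv2.findNonZero(m)))
(u,v),_,_=cv2.minAreaRect(cv2.findNonZero(m)); tab=onz(c,u,v,199); print("tab",tab)
k=lambda x,y:(x/3+240,y/2.8+90)
C=[onz(c,*k(*p),307) for p in ((82,165),(222,132),(254,238),(112,272))]
for i in range(4): e=C[(i+1)%4]-C[i]; print(np.linalg.norm(e),np.degrees(np.arctan2(e[1],e[0])))
hc=np.mean(C,0); print("hopper c",hc)
d=hc-tab; print("tab->hopper",np.linalg.norm(d[:2]),np.degrees(np.arctan2(d[1],d[0])),"expect 128")
a=np.arctan2(d[1],d[0]); sp=tab[:2]+105*np.array([np.cos(a),np.sin(a)]); print("spout",sp)
print("scene tab check",proj(s,tab), "tin",onz(c,226,223,100))
```

```text
bowl [ 527.20617447 -271.05512873   45.        ] [np.float64(120.12261013988001), np.float64(118.84180085581235)]
tabrect ((311.132080078125, 219.4622802734375), (4.53289794921875, 13.186612129211426), 74.05460357666016)
tab [490.73574102  38.75222396 199.        ]
99.96067536976366 -75.16557684833877
82.02528368395821 -163.92098043633774
101.25768022897581 104.88417308172792
82.09528502652987 15.172686053569407
hopper c [611.38289046  70.9105703  307.        ]
tab->hopper 124.85949666046432 14.925109169904292 expect 128
spout [592.19338765  65.7956324 ]
scene tab check [335.46027621 170.99709949] tin [479.12165517 251.15096035 100.        ]
```

```bash
python3 -m pendant '[[[0.8,-0.8,0.2],[0,0,-1],1],[[0.83,-0.83,0.2],[0,0,-1],1],[[0.83,-0.83,0.2],[0,0,-1],1],[[0.83,-0.83,0.2],[0,0,-1],1],[[0.83,-0.83,0.2],[0,0,-1],1],[[0.83,-0.83,0.2],[0,0,-1],1],[[0.83,-0.83,0.2],[0,0,-1],1],[[0.83,-0.83,0.2],[0,0,-1],1],[[0.83,-0.83,0.2],[0,0,-1],1],[[0.83,-0.83,0.2],[0,0,-1],1]]'
python3 -m pendant '[[[0.1,-1,0],[0,0,-1],0],[[0.1,-1,0],[0,0,-1],0],[[0.1,-1,0],[0,0,-1],0],[[0.1,-1,0],[0,0,-1],0],[[0.1,-1,0],[0,0,-1],0],[[0.1,-1,0],[0,0,-1],0],[[0.1,-1,0],[0,0,-1],0],[[0.1,-1,0],[0,0,-1],-0.2],[[0.1,-1,0],[0,0,-1],-0.2],[[0.1,-1,0],[0,0,-1],-0.2]]'
python3 -m pendant '[[[0.4,-1,0],[0,0,-1],-0.2],[[0.4,-1,0],[0,0,-0.6],-0.2],[[0.4,-1,-0.2],[0.51,0.136,0],-0.2],[[0.4,-1,-0.2],[0.51,0.136,0],-0.2],[[0.4,-1,-0.2],[0.51,0.136,0],-0.2],[[0.4,-1,-0.2],[0.51,0.136,0],-0.2],[[0.4,-1,-0.2],[0.51,0.136,0],-0.2],[[0.4,-1,-0.2],[0.51,0.136,0],-0.2],[[0.4,-1,-0.2],[0.51,0.136,0],-0.2],[[0.4,-1,-0.2],[0.51,0.136,0],-0.2]]'
python3 - <<'E'
from h import *
cv2.imwrite("pics/w1.png",bot.capture("wrist")); print(bot.get_obs()["tool_pos"],bot.get_obs()["joint_positions"]);c=cam("wrist")
o=np.array([.26,-.966,0]);b=np.array([527.2,-271.1,45])
print("rim pts",proj(c,b+62*o),proj(c,b-62*o),proj(c,b+62*np.array([.966,.26,0])),proj(c,b-62*np.array([.966,.26,0])))
E
```

```text
time: 0.93
tool_pos: [397.9, 253.8, 303.8]
tcp_rot: [-3.141, 0.0, 1.648]
contact_force: [0.2, 1.4, 0.7]
grip_width: 91.4
finger_force: 0.0
time: 1.77
tool_pos: [426.8, -46.1, 303.6]
tcp_rot: [-3.141, 0.0, 0.448]
contact_force: [0.4, 1.0, 0.3]
grip_width: 37.1
finger_force: 0.0
time: 2.6
tool_pos: [547.0, -346.1, 255.2]
tcp_rot: [-2.632, -0.001, 0.262]
contact_force: [2.1, -0.8, -0.0]
grip_width: 36.6
finger_force: 0.0
[ 548.41978911 -353.45003095  244.13105327] [-0.80234355  0.86862261  0.69673575  0.27049197  2.02622184  0.57766577]
rim pts [386.19510118 182.48293479] [299.98753635 172.7150279 ] [340.16759392 128.11806378] [339.07349616 221.49884598]
```

View pics/w1.png

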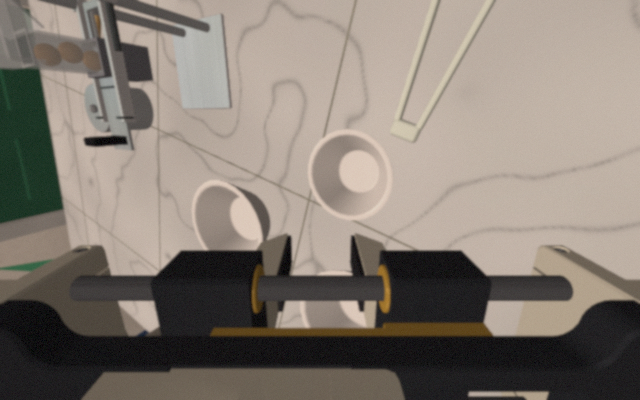

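The wrist view shows the small bowl's rim at columns 307–392 and rows 129–220, clear of the tongs. That's close to the prediction, allowing for the arm still moving. I'll settle and come closer.

```bash
python3 -m pendant '[[[0,0,-0.6],[0,0,0],-0.2],[[0,0,-0.6],[0,0,0],-0.2],[[0,0,-0.6],[0,0,0],-0.2],[[0,0,-0.6],[0,0,0],-0.2],[[0,0,-0.6],[0,0,0],-0.2],[[0,0,-0.3],[0,0,0],-0.2],[[0,0,0],[0,0,0],-0.2],[[0,0,0],[0,0,0],-0.2],[[0,0,0],[0,0,0],-0.2],[[0,0,0],[0,0,0],-0.2]]'
python3 - <<'E'
from h import *
c=cam("wrist");im=bot.capture("wrist"); cv2.imwrite("pics/w2.png",im); print(bot.get_obs()["tool_pos"])
o=np.array([.26,-.966,0]);a=np.array([.966,.26,0]);b=np.array([527.2,-271.1,45])
P=[b+62*(o*np.cos(t)+a*np.sin(t)) for t in np.arange(0,6.28,.1)]
for p in P:
    q=proj(c,p)
    if abs(q[0])<2000: cv2.circle(im,tuple(int(x) for x in q),1,(0,0,255),-1)
cv2.imwrite("pics/w2o.png",im)
E
```

```text
time: 3.48
tool_pos: [547.5, -345.0, 158.1]
tcp_rot: [-2.637, -0.002, 0.262]
contact_force: [0.2, -0.4, -0.1]
grip_width: 36.7
finger_force: 0.0
[ 547.45457193 -344.97989481  158.02005172]
```

View pics/w2o.png

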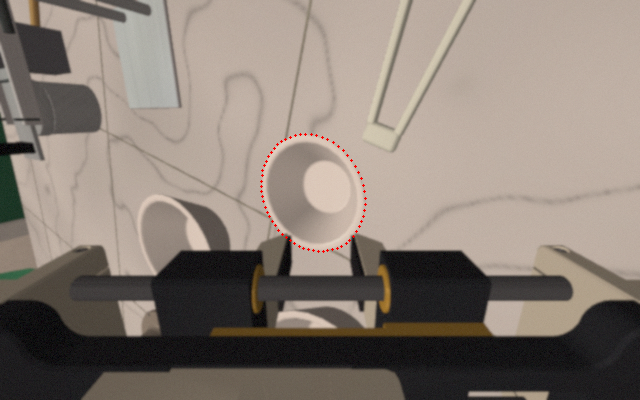

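The overlay of my estimate lies right on the rim, which runs from column 262 to 366. I'll descend along the wall.

```bash
python3 -m pendant '[[[0.03,-0.13,-0.62],[0,0,0],-0.2],[[0.03,-0.13,-0.62],[0,0,0],-0.2],[[0.03,-0.13,-0.62],[0,0,0],-0.2],[[-0.05,0.18,-0.34],[0,0,0],-0.2],[[-0.05,0.18,-0.34],[0,0,0],-0.2],[[-0.05,0.18,-0.34],[0,0,0],-0.2],[[-0.05,0.18,-0.34],[0,0,0],-0.2],[[-0.05,0.18,-0.34],[0,0,0],-0.2],[[-0.05,0.18,-0.34],[0,0,0],-0.2],[[0,0,0],[0,0,0],-0.2]]'
python3 -m pendant '[[[0,0,0],[0,0,0],-0.2],[[0,0,0],[0,0,0],-0.2],[[0,0,0],[0,0,0],-1],[[0,0,0],[0,0,0],-1],[[0,0,0],[0,0,0],-1],[[0,0,0],[0,0,0],-1],[[0,0,0],[0,0,0],-1],[[0,0,0],[0,0,0],-1],[[0,0,0],[0,0,0],-1],[[0,0,0],[0,0,0],-1]]'
```

```text
time: 4.37
tool_pos: [539.9, -322.5, 37.7]
tcp_rot: [-2.631, 0.002, 0.262]
contact_force: [-0.6, -0.2, -1.0]
grip_width: 36.6
finger_force: 0.0
time: 5.2
tool_pos: [540.7, -323.5, 40.4]
tcp_rot: [-2.634, -0.001, 0.262]
contact_force: [-1.3, 2.3, 4.6]
grip_width: 8.1
finger_force: 28.7
```

```bash
python3 -m pendant '[[[0,0,0.3],[0,0,0],-1],[[0,0,0.6],[0,0,0],-1],[[0,0,0.6],[0,0,0],-1],[[0.4,0.81,0],[0,0,0],-1],[[0.4,0.81,0],[0,0,0],-1],[[0.4,0.81,0],[0,0,0],-1],[[0.4,0.81,0],[0,0,0],-1],[[0.4,0.81,0],[0,0,0],-1],[[0.4,0.81,0],[0,0,0],-1],[[0.4,0.81,0],[0,0,0],-1]]'
python3 -m pendant '[[[0.4,0.81,0],[0,0,0],-1],[[0,0,-0.4],[0,0,0],-1],[[0,0,-0.4],[0,0,0],-1],[[0,0,-0.2],[0,0,0],-1],[[-0.13,0.5,0],[0,0,0],-1],[[-0.13,0.5,0],[0,0,0],-1],[[0,0,0],[0,0,0],-1],[[0,0,0],[0,0,0],-1],[[0,0,0],[0,0,0],-1],[[0,0,0],[0,0,0],-1]]'
python3 - <<'E'
from h import *
c=cam("wrist");im=bot.capture("wrist"); T=bot.get_obs()["tool_pos"];print(T)
s=bot.capture("scene")[110:270,260:440]; s=cv2.resize(s,None,fx=2.5,fy=2.5)
# overlay dispenser model
o3=np.array([591,65.5,0]);a=np.array([.966,.259,0]);y=np.array([-.259,.966,0]);z=np.array([0,0,1])
D=lambda p:o3+a*p[0]+y*p[1]+z*p[2]
sc=cam("scene")
for p in [(-60,-65,6),(-60,65,6),(85,-65,6),(85,65,6),(-74,31,171),(-74,-31,171),(-18,51,307),(-18,-51,307),(64,51,307),(64,-51,307)]:
    q=proj(c,D(p)); 
    if 0<=q[0]<640 and 0<=q[1]<400: cv2.circle(im,tuple(int(x) for x in q),2,(0,0,255),-1)
    q=(proj(sc,D(p))-[260,110])*2.5; cv2.circle(s,tuple(int(x) for x in q),2,(0,0,255),-1)
cv2.imwrite("pics/a.png",np.vstack([cv2.resize(im[:320],(450,225)),s[:375]]))
E
```

```text
time: 6.03
tool_pos: [625.4, -153.3, 84.2]
tcp_rot: [-2.637, -0.0, 0.261]
contact_force: [0.3, 0.3, -4.6]
grip_width: 8.1
finger_force: 29.8
time: 6.87
tool_pos: [629.1, -101.0, 54.5]
tcp_rot: [-2.636, -0.001, 0.26]
contact_force: [-0.2, 0.1, -3.3]
grip_width: 7.8
finger_force: 29.8
[ 629.12981975 -100.88870484   54.59566323]
```

View pics/a.png

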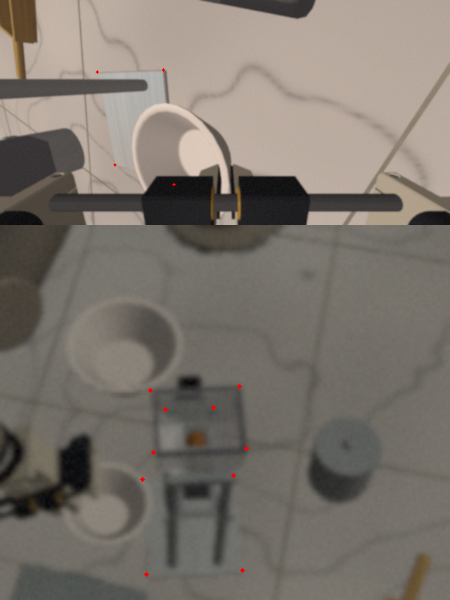

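The dispenser model matches the hopper and plate corners in both views. The bowl hangs upright beside the foot plate, so I'll move it in and lower.

```bash
python3 -m pendant '[[[-0.12,0.46,0],[0,0,0],-1],[[-0.12,0.46,0],[0,0,0],-1],[[-0.12,0.46,0],[0,0,0],-1],[[-0.12,0.46,0],[0,0,0],-1],[[-0.11,0.46,0],[0,0,0],-1],[[0,0,0],[0,0,0],-1],[[0,0,-0.1],[0,0,0],-1],[[0,0,-0.1],[0,0,0],-1],[[0,0,0],[0,0,0],-1],[[0,0,0],[0,0,0],-1]]'
python3 - <<'E'
from h import *
for n in("wrist","scene"):
    c=cam(n);im=bot.capture(n)
    o3=np.array([591,65.5,0]);a=np.array([.966,.259,0]);y=np.array([-.259,.966,0]);z=np.array([0,0,1])
    D=lambda p:o3+a*p[0]+y*p[1]+z*p[2]
    for p in [(-60,-65,6),(-60,65,6),(85,-65,6),(85,65,6),(61,-24,53),(61,-38,53)]:
        q=proj(c,D(p)); cv2.circle(im,tuple(int(x) for x in np.clip(q,0,700)),1,(0,0,255),-1)
    for t in np.arange(0,6.28,.1):
        q=proj(c,D((-5+62*np.cos(t),-45+62*np.sin(t),53))); cv2.circle(im,tuple(int(x) for x in np.clip(q,0,700)),1,(0,255,0),-1)
    cv2.imwrite(f"pics/b_{n}.png",im); 
w=cv2.imread("pics/b_wrist.png")[:280]; s=cv2.imread("pics/b_scene.png")[150:270,280:400]
cv2.imwrite("pics/b.png",np.vstack([w,cv2.copyMakeBorder(cv2.resize(s,(320,320)),0,0,0,320,0)]))
E
```

```text
time: 7.8
tool_pos: [611.6, -31.3, 48.8]
tcp_rot: [-2.635, -0.001, 0.261]
contact_force: [-0.4, -1.0, -1.2]
grip_width: 7.7
finger_force: 29.7
```

View pics/b.png

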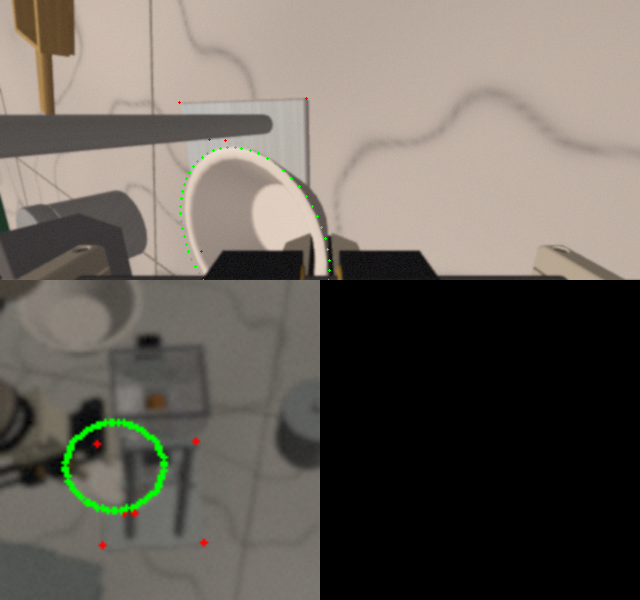

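The predicted rim (green) matches the real rim within 2–3 px, with a small gap to the post at (270,124). I'll lower, release and back out along the wall.

```bash
python3 -m pendant '[[[0,0,-0.05],[0,0,0],-1],[[0,0,-0.04],[0,0,0],-1],[[0,0,0],[0,0,0],-1],[[0,0,0],[0,0,0],-1],[[0,0,0],[0,0,0],-0.6],[[0,0,0],[0,0,0],-0.6],[[0,0,0],[0,0,0],-0.6],[[0,0,0],[0,0,0],-0.6],[[0,0,0],[0,0,0],-0.6],[[0,0,0],[0,0,0],-0.6]]'
python3 -m pendant '[[[0.04,-0.14,0.26],[0,0,0],-0.6],[[0.06,-0.23,0.44],[0,0,0],-0.6],[[0.06,-0.23,0.44],[0,0,0],-0.6],[[0.06,-0.23,0.44],[0,0,0],-0.6],[[0.06,-0.23,0.44],[0,0,0],-0.6],[[0.1,-0.4,0],[0,0,0],-0.6],[[0.13,-0.5,0],[0,0,0],-0.6],[[0,0,0],[0,0,0],-0.6],[[0,0,0],[0,0,0],-0.6],[[0,0,0],[0,0,0],-0.6]]'
python3 - <<'E'
from h import *
n="wrist";c=cam(n);im=bot.capture(n);cv2.imwrite("pics/c0.png",im);print(bot.get_obs()["tool_pos"])
o3=np.array([591,65.5,0]);a=np.array([.966,.259,0]);y=np.array([-.259,.966,0]);z=np.array([0,0,1])
D=lambda p:o3+a*p[0]+y*p[1]+z*p[2]
for p in [(-60,-65,6),(-60,65,6),(85,-65,6),(85,65,6),(61,-24,51),(61,-38,51),(61,-38,6),(75,-38,6)]:
    q=proj(c,D(p)); cv2.circle(im,tuple(int(x) for x in np.clip(q,0,700)),1,(0,0,255),-1)
for t in np.arange(0,6.28,.1):
    q=proj(c,D((-5+62*np.cos(t),-45+62*np.sin(t),51))); cv2.circle(im,tuple(int(x) for x in np.clip(q,0,700)),1,(0,255,0),-1)
cv2.imwrite("pics/c.png",im)
np.save("cw.npy",np.array([c[3]]))
E
```

```text
time: 8.73
tool_pos: [611.2, -30.3, 45.9]
tcp_rot: [-2.635, -0.0, 0.262]
contact_force: [-0.7, 0.3, -0.0]
grip_width: 18.1
finger_force: 0.0
time: 9.57
tool_pos: [626.2, -89.0, 106.0]
tcp_rot: [-2.634, 0.0, 0.262]
contact_force: [0.2, -0.2, -0.9]
grip_width: 18.4
finger_force: 0.0
[626.20280838 -88.72408073 106.13622128]
```

View pics/c.png

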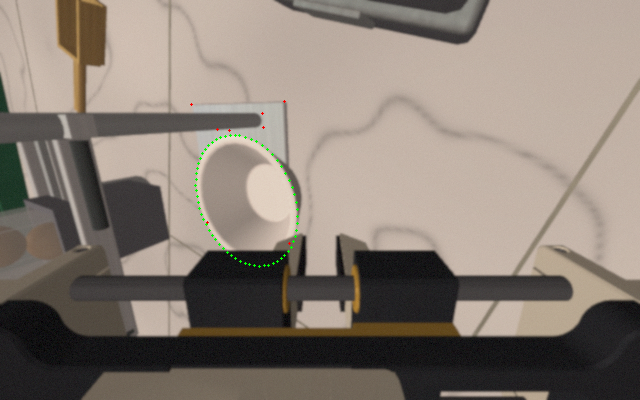

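The bowl stands on the plate at dispenser (-5,-45), as predicted. The gripper's body is too wide to carry it further, so I'll push it in with the spread fingers, turned 90° about the tool axis. First I'll check which way has room for the camera and the joints.

Run:
```python
from h import *
from scipy.spatial.transform import Rotation as R
c=cam("wrist");o=bot.get_obs();T=c[3];p=-T[:3,:3].T@T[:3,3]
print("cam in tool",R.from_euler("xyz",o["tcp_rot"]).inv().apply(p-o["tool_pos"]),o["joint_positions"].round(2))
t=cam("top"); print("tubs front",[onz(t,u,119,z).round() for u in(312,376) for z in(10,130)])
```

```text
cam in tool [  81.25952083    0.45181518 -141.0496024 ] [-0.44  0.82  1.17  0.38  1.5   0.77]
tubs front [array([760.,  39.,  10.]), array([737.,  39., 130.]), array([ 762., -135.,   10.]), array([ 738., -119.,  130.])]
```

```bash
python3 -m pendant '[[[0,0,0.3],[-0.126,0.468,-0.875],0],[[0,0,0.3],[-0.126,0.468,-0.875],0],[[0,0,0.3],[-0.126,0.468,-0.875],0],[[0,0,0.3],[-0.126,0.468,-0.875],0],[[0,0,0.3],[-0.126,0.468,-0.875],0],[[0,0,0],[-0.126,0.468,-0.875],0],[[0,0,0],[-0.126,0.468,-0.875],0],[[0,0,0],[-0.126,0.468,-0.875],0],[[0,0,0],[-0.126,0.468,-0.875],0],[[0,0,0],[-0.126,0.468,-0.875],0]]'
python3 -m pendant '[[[0,0,0],[-0.126,0.468,-0.875],0],[[0,0,0],[-0.126,0.468,-0.875],0],[[0,0,0],[-0.126,0.468,-0.875],0],[[-0.11,0.41,-0.4],[-0.011,0.042,-0.079],0],[[-0.11,0.41,-0.4],[0,0,0],0],[[-0.11,0.41,-0.4],[0,0,0],0],[[0,0,-0.6],[0,0,0],0],[[0,0,-0.6],[0,0,0],0],[[0,0,0],[0,0,0],0],[[0,0,0],[0,0,0],0]]'
python3 - <<'E'
from h import *
from scipy.spatial.transform import Rotation as R
o=bot.get_obs();M=R.from_euler("xyz",o["tcp_rot"]).as_matrix();E=np.array([[.966,.259,0],[-.259,.966,0],[0,0,1]])
print("disp TCP",E@(o["tool_pos"]-[591,65.5,0]),"\n",(E@M).round(3),o["joint_positions"].round(2))
E
```

```text
time: 10.45
tool_pos: [626.3, -88.4, 151.5]
tcp_rot: [-2.947, 0.47, -0.897]
contact_force: [-0.1, 0.8, 0.2]
grip_width: 45.9
finger_force: 0.0
time: 11.28
tool_pos: [616.0, -51.6, 79.1]
tcp_rot: [3.139, 0.507, -1.31]
contact_force: [0.6, 0.7, 0.8]
grip_width: 45.8
finger_force: 0.0
disp TCP [  -6.1250002  -119.57662133   79.05184239] 
 [[-0.001 -1.    -0.002]
 [-0.875 -0.     0.485]
 [-0.485  0.002 -0.874]] [-0.4   0.82  1.26  0.4   1.4   2.35]
```

```bash
python3 -m pendant '[[[0,0,-0.5],[0,0,0],0],[[0,0,-0.5],[0,0,0],0],[[0,0,-0.24],[0,0,0],0],[[0,0,0],[0,0,0],0],[[0,0,0],[0,0,0],0],[[-0.05,0.2,0],[0,0,0],0],[[-0.05,0.2,0],[0,0,0],0],[[-0.05,0.2,0],[0,0,0],0],[[0,0,0],[0,0,0],0],[[0,0,0],[0,0,0],0]]'
python3 -m pendant '[[[-0.05,0.17,0],[0,0,0],0],[[-0.04,0.17,0],[0,0,0],0],[[-0.05,0.17,0],[0,0,0],0],[[-0.04,0.17,0],[0,0,0],0],[[-0.05,0.17,0],[0,0,0],0],[[0,0,0],[0,0,0],0],[[0,0,0],[0,0,0],0],[[0,0,0],[0,0,0],0],[[0,0,0],[0,0,0],0],[[0,0,0],[0,0,0],0]]'
python3 - <<'E'
from h import *
o=bot.get_obs();E=np.array([[.966,.259,0],[-.259,.966,0],[0,0,1]])
t=E@(o["tool_pos"]-[591,65.5,0]);print("disp TCP",t)
n="wrist";c=cam(n);im=bot.capture(n);w0=im.copy()
D=lambda p:np.array([591,65.5,0])+E.T@np.array(p,float)
for n in("wrist","scene"):
    c=cam(n);im=bot.capture(n)
    for p in [(-60,-65,6),(-60,65,6),(85,-65,6),(85,65,6)]:
        q=proj(c,D(p)); cv2.circle(im,tuple(int(x) for x in np.clip(q,0,700)),1,(0,0,255),-1)
    for a in np.arange(0,6.28,.15):
        q=proj(c,D((t[0]+62*np.cos(a),t[1]+63.5+62*np.sin(a),51))); cv2.circle(im,tuple(int(x) for x in np.clip(q,0,700)),1,(0,255,0),-1)
    cv2.imwrite(f"pics/d_{n}.png",im)
w=cv2.resize(cv2.imread("pics/d_wrist.png")[:280],None,fx=1.0,fy=1.0); s=cv2.imread("pics/d_scene.png")[150:270,280:400]
cv2.imwrite("pics/d.png",np.vstack([w,cv2.copyMakeBorder(cv2.resize(s,(320,320)),0,0,0,320,0)]))
E
```

```text
time: 12.12
tool_pos: [612.1, -33.7, 43.0]
tcp_rot: [-3.141, 0.505, -1.308]
contact_force: [-0.5, -0.3, -0.3]
grip_width: 45.9
finger_force: 0.0
time: 12.95
tool_pos: [605.3, -9.0, 42.4]
tcp_rot: [3.142, 0.505, -1.31]
contact_force: [-0.8, -0.3, 0.9]
grip_width: 46.1
finger_force: 0.0
disp TCP [ -5.51744036 -75.68176821  42.37343121]
```

View pics/d.png

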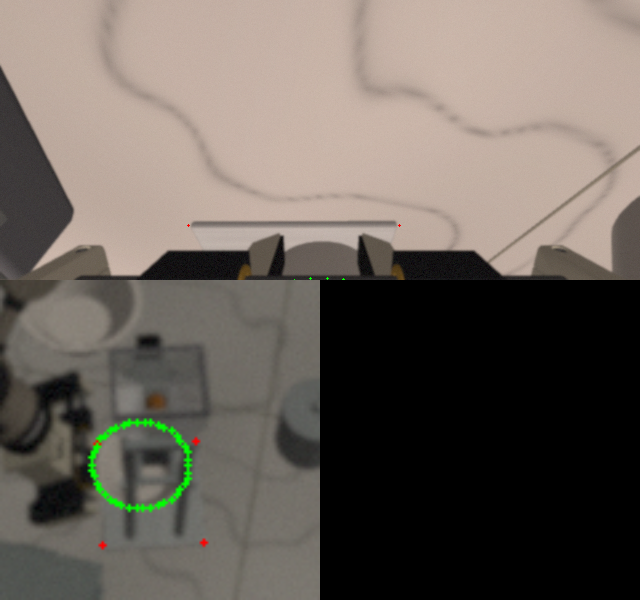

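The scene inset shows the bowl under the spout, near the predicted ring, upright. I'll do the last diagonal push, then back away and look.

```bash
python3 -m pendant '[[[-0.03,0.1,0],[0,0,0],0],[[-0.03,0.1,0],[0,0,0],0],[[0.033,0.06,0],[0,0,0],0],[[0.033,0.06,0],[0,0,0],0],[[0.033,0.06,0],[0,0,0],0],[[0.033,0.06,0],[0,0,0],0],[[0,0,0],[0,0,0],0],[[0,0,0],[0,0,0],0],[[0,0,0],[0,0,0],0],[[0,0,0],[0,0,0],0]]'
python3 -m pendant '[[[0.03,-0.1,0],[0,0,0],0],[[0.09,-0.34,0],[0,0,0],0],[[0.13,-0.5,0],[0,0,0],0],[[0.13,-0.5,0.2],[0,0,0],0],[[0.13,-0.5,0.5],[0,0,0],0],[[0,0,0.6],[0.126,-0.468,0.875],0],[[0,0,0.6],[0.126,-0.468,0.875],0],[[0,0,0.6],[0.126,-0.468,0.875],0],[[0,0,0],[0.126,-0.468,0.875],0],[[0,0,0],[0.126,-0.468,0.875],0]]'
python3 -m pendant '[[[0,0,0],[0.126,-0.468,0.875],0],[[0,0,0],[0.126,-0.468,0.875],0],[[0,0,0],[0.126,-0.468,0.875],0],[[0,0,0],[0.126,-0.468,0.875],0],[[0,0,0],[0.126,-0.468,0.875],0],[[0,0,0],[0.126,-0.468,0.875],0],[[0,0,0],[0.126,-0.468,0.875],0],[[0,0,0],[0.126,-0.468,0.875],0],[[0,0,0],[0.011,-0.042,0.079],0],[[0,0,0],[0,0,0],0]]'
python3 - <<'E'
from h import *
o=bot.get_obs();E=np.array([[.966,.259,0],[-.259,.966,0],[0,0,1]])
t=E@(o["tool_pos"]-[591,65.5,0]);print("disp TCP",t)
D=lambda p:np.array([591,65.5,0])+E.T@np.array(p,float)
n="wrist";c=cam(n);im=bot.capture(n);cv2.imwrite("pics/e0.png",im)
for p in [(-60,-65,6),(-60,65,6),(85,-65,6),(85,65,6)]:
    q=proj(c,D(p)); cv2.circle(im,tuple(int(x) for x in np.clip(q,0,700)),1,(0,0,255),-1)
for a in np.arange(0,6.28,.2):
    q=proj(c,D((62*np.cos(a),62*np.sin(a),51))); cv2.circle(im,tuple(int(x) for x in np.clip(q,0,700)),1,(0,255,0),-1)
cv2.imwrite("pics/e.png",im[:300])
E
```

```text
time: 13.93
tool_pos: [607.4, 4.4, 42.5]
tcp_rot: [-3.142, 0.505, -1.309]
contact_force: [0.3, 0.0, 0.2]
grip_width: 46.1
finger_force: 0.0
time: 14.77
tool_pos: [623.6, -55.3, 119.0]
tcp_rot: [-2.835, 0.406, -0.64]
contact_force: [-0.7, 1.2, 0.3]
grip_width: 46.1
finger_force: 0.0
time: 15.6
tool_pos: [622.9, -54.7, 117.4]
tcp_rot: [-2.635, 0.001, 0.259]
contact_force: [-0.7, 0.4, 0.2]
grip_width: 45.6
finger_force: 0.0
disp TCP [  -0.36141932 -124.36801034  117.41745204]
```

View pics/e.png

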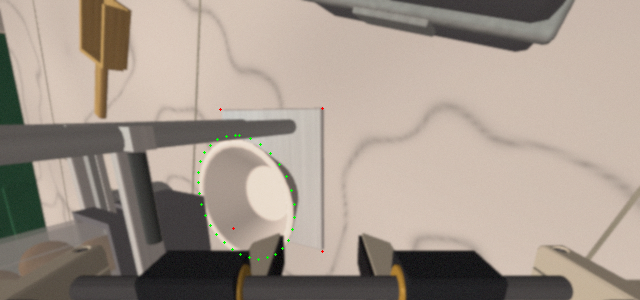

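The wrist view shows the bowl upright under the spout. Its rim spans about columns 200–294 with its top at row 139, against 135 expected, so it sits about 3 mm towards the front. I'll get that number by fitting a circle to the rim edge.

Run:
```python
from h import *
from scipy.optimize import least_squares
c=cam("wrist");im=bot.capture("wrist");E=np.array([[.966,.259,0],[-.259,.966,0],[0,0,1]])
D=lambda p:np.array([591,65.5,0])+E.T@np.array(p,float)
g=cv2.GaussianBlur(im,(3,3),0).astype(float); 
best=[]
for a in np.arange(-np.pi,np.pi,.1):
    rs=np.arange(53,71,.5); Q=np.array([proj(c,D((-2+r*np.cos(a),r*np.sin(a),51))) for r in rs])
    if Q[:,1].max()>232 : continue
    v=np.array([[cv2.remap(g[:,:,k].astype(np.float32),np.float32([[q[0]]]),np.float32([[q[1]]]),1)[0,0] for k in range(3)] for q in Q])
    warm=v[:,2]-v[:,0]; s=v.sum(1)/3
    d=s[4:]-s[:-4]; i=d.argmin(); r=rs[i+2]
    best.append((a,r,d[i]))
    print(round(np.degrees(a)),r,round(d[i]))
A=np.array(best);A=A[A[:,2]<-25];P=np.c_[-2+A[:,1]*np.cos(A[:,0]),A[:,1]*np.sin(A[:,0])]
f=least_squares(lambda x:np.hypot(*(P-x).T)-62,[0,0],loss="soft_l1");print(f.x,f.fun.round(1))
```

```text
-100 59.5 -32
-94 60.0 -39
-88 60.0 -61
-83 61.0 -65
-77 60.0 -64
-71 61.0 -62
-65 60.5 -62
-60 60.5 -64
-54 60.0 -64
-48 60.0 -64
-42 60.0 -51
-37 59.5 -38
-31 59.5 -22
-25 69.5 -38
-20 67.0 -67
-14 64.0 -65
-8 62.0 -73
-2 61.0 -85
3 60.5 -89
9 60.0 -84
15 61.0 -87
21 62.0 -80
26 64.0 -61
32 66.5 -53
38 69.5 -45
43 61.5 -17
49 61.5 -15
55 61.5 -14
61 69.5 -14
66 69.5 -18
72 68.5 -17
78 68.5 -16
84 69.0 -14
89 61.5 -12
95 56.5 -35
101 57.0 -38
106 58.0 -42
112 60.5 -47
118 63.5 -48
124 67.0 -38
[-1.93006027  1.61110006] [-0.9 -0.4 -0.4  0.6 -0.4  0.5 -0.1 -0.1 -0.7 -0.8 -1.  -1.6  8.1  5.5
  2.3  0.2 -1.  -1.6 -2.3 -1.5 -0.6  1.2  3.6  6.5 -7.1 -6.6 -5.5 -3.
  0.1  3.7]
```

The bowl is within about 3 mm of centre, (-2,+1), which is fine. Next is the tab: round to the front, straighten the tool, then over the tab.

```bash
python3 -m pendant '[[[-0.56,-0.15,0.79],[0,0,0],0.3],[[-0.56,-0.15,0.79],[0,0,0],0.3],[[-0.56,-0.15,0.79],[0,0,0],0.3],[[-0.56,-0.15,0.79],[0,0,0],0.3],[[-0.56,-0.15,0.79],[0,0,0],0.3],[[-0.56,-0.15,0.79],[0,0,0],0.3],[[0,0,0],[-0.81,-0.22,0],0.3],[[0,0,0],[-0.81,-0.22,0],0.3],[[0,0,0],[-0.81,-0.22,0],0.3],[[0,0,0],[-0.81,-0.22,0],0.3]]'
python3 -m pendant '[[[0,0,0],[-0.81,-0.22,0],0.3],[[-0.18,0.66,0],[0,0,0],0.3],[[-0.18,0.66,0],[0,0,0],0.3],[[-0.18,0.66,0],[0,0,0],0.3],[[-0.18,0.66,0],[0,0,0],0.3],[[-0.18,0.66,0],[0,0,0],0.3],[[-0.18,0.66,0],[0,0,0],0.3],[[0,0,0],[0,0,0],0.3],[[0,0,0],[0,0,0],0.3],[[0,0,0],[0,0,0],0.3]]'
python3 - <<'E'
from h import *
o=bot.get_obs();print(o["tool_pos"],o["tcp_rot"])
c=cam("wrist");im=bot.capture("wrist");cv2.imwrite("pics/f0.png",im)
E=np.array([[.966,.259,0],[-.259,.966,0],[0,0,1]]);D=lambda p:np.array([591,65.5,0])+E.T@np.array(p,float)
print("tab top pred",[proj(c,D(p)).round(1) for p in((-105,0,199),(-99,15,199),(-99,-15,199),(-111,15,199),(-111,-15,199))])
print("marks",[proj(c,D((-74,s,171))).round(1) for s in(-27,27)],"rib",[proj(c,D((-34,s,160))).round(1) for s in(-22,22)])
m=(im.max(2)<40).astype(np.uint8); m[250:]=0
n,l,st,ce=cv2.connectedComponentsWithStats(m)
for i in range(1,n):
    if st[i,4]>15: print(st[i],ce[i].round(1))
E
```

```text
time: 16.53
tool_pos: [522.2, -81.7, 260.7]
tcp_rot: [-3.043, -0.004, 0.259]
contact_force: [-0.6, -0.2, -1.3]
grip_width: 59.8
finger_force: 0.0
time: 17.37
tool_pos: [489.8, 37.3, 259.8]
tcp_rot: [-3.139, -0.002, 0.261]
contact_force: [-0.5, 0.3, 0.5]
grip_width: 59.6
finger_force: 0.0
[489.82820149  37.27990613 259.79829669] [-3.13915803e+00 -2.43649271e-03  2.61375691e-01]
tab top pred [array([319. , 222.7]), array([299.5, 215.4]), array([338.4, 215.4]), array([299.9, 229.8]), array([338.2, 229.8])]
marks [array([351.3, 175.8]), array([287. , 175.8])] rib [array([345.5, 126. ]), array([292.8, 126. ])]
[630  24  10  14  56] [635.8  31.5]
[301 201  35  25 821] [318.4 213.4]
[264 238   8  12  57] [268.4 244.9]
[371 238   6  12  46] [372.8 244.9]
```

Run:
```python
from h import *
c=cam("wrist");im=cv2.imread("pics/f0.png")
E=np.array([[.966,.259,0],[-.259,.966,0],[0,0,1]]);W=lambda u,v,z:(E@(onz(c,u,v,z)-[591,65.5,0])).round(1)
g=im.max(2).astype(int);print(g[195:240,318].tolist());print(g[220,290:345].tolist())
print("front edge",W(318,226,199),"sides",W(300.5,222,199),W(336,222,199))
print(g[110:200,318].tolist()); print(g[160:200,287].tolist(),g[160:200,351].tolist())
```

```text
[166, 167, 167, 166, 151, 105, 55, 18, 17, 21, 23, 20, 19, 15, 10, 14, 18, 13, 22, 23, 25, 25, 31, 30, 29, 33, 35, 28, 27, 26, 34, 56, 107, 163, 190, 197, 197, 193, 197, 195, 197, 198, 197, 197, 196]
[195, 195, 196, 194, 189, 183, 181, 179, 162, 120, 72, 37, 31, 28, 23, 30, 29, 20, 28, 24, 30, 27, 27, 31, 32, 26, 26, 26, 33, 33, 31, 29, 26, 29, 29, 31, 26, 27, 33, 29, 26, 31, 30, 31, 29, 31, 58, 112, 153, 177, 181, 182, 182, 187, 192]
front edge [-107.8    0.5  199. ] sides [-104.5   14.1  199. ] [-104.5  -13.5  199. ]
[134, 157, 164, 169, 165, 166, 168, 169, 167, 170, 169, 166, 164, 153, 115, 91, 100, 133, 158, 167, 166, 166, 171, 168, 167, 167, 168, 168, 170, 170, 169, 169, 165, 167, 167, 168, 172, 166, 169, 168, 167, 165, 167, 166, 169, 167, 170, 170, 167, 169, 168, 166, 164, 169, 166, 167, 168, 167, 167, 167, 168, 168, 167, 170, 169, 167, 171, 166, 168, 167, 168, 167, 166, 166, 167, 169, 167, 169, 167, 167, 169, 167, 167, 167, 167, 166, 167, 167, 166, 151]
[190, 193, 193, 194, 194, 195, 192, 194, 196, 194, 195, 177, 137, 95, 75, 78, 106, 153, 182, 191, 189, 187, 191, 189, 190, 189, 190, 189, 185, 171, 158, 167, 177, 185, 185, 179, 174, 167, 170, 174] [193, 194, 192, 194, 198, 195, 196, 194, 196, 193, 195, 179, 131, 87, 76, 77, 118, 167, 189, 186, 179, 183, 192, 195, 193, 192, 195, 193, 195, 194, 192, 195, 197, 196, 196, 198, 193, 197, 197, 196]
```

The tab is at dispenser x≈-103.5, y≈0.3, and the rib and marks are where they should be within 1 mm. I'll descend and grip.

```bash
python3 -m pendant '[[[0.04,0.05,-0.5],[0,0,0],0.3],[[0,0,-0.5],[0,0,0],0.3],[[0,0,-0.5],[0,0,0],0.3],[[0,0,-0.5],[0,0,0],0.3],[[0,0,-0.3],[0,0,0],0.3],[[0,0,-0.2],[0,0,0],0.3],[[0,0,-0.13],[0,0,0],0.3],[[0,0,0],[0,0,0],0.3],[[0,0,0],[0,0,0],0.3],[[0,0,0],[0,0,0],0.3]]'
python3 -m pendant '[[[0,0,0],[0,0,0],-1],[[0,0,0],[0,0,0],-1],[[0,0,0],[0,0,0],-1],[[0,0,0],[0,0,0],-1],[[0,0,0],[0,0,0],-1],[[0,0,0],[0,0,0],-1],[[0,0,0],[0,0,0],-1],[[0,0,0],[0,0,0],-1],[[0,0,0],[0,0,0],-1],[[0,0,0],[0,0,0],-1]]'
```

```text
time: 18.25
tool_pos: [491.2, 39.3, 181.4]
tcp_rot: [-3.139, -0.003, 0.262]
contact_force: [0.3, -0.6, -0.2]
grip_width: 59.6
finger_force: 0.0
time: 19.08
tool_pos: [490.7, 39.7, 180.8]
tcp_rot: [-3.138, -0.002, 0.262]
contact_force: [-1.0, 5.0, 2.2]
grip_width: 29.8
finger_force: 30.0
```

```bash
cat > rib.py <<'E'
from h import *
o=bot.get_obs();c=cam("wrist");im=bot.capture("wrist");g=im.max(2).astype(float)
E=np.array([[.966,.259,0],[-.259,.966,0],[0,0,1]]);D=lambda p:np.array([591,65.5,0])+E.T@np.array(p,float)
print("tcp",(E@(o["tool_pos"]-[591,65.5,0])).round(1),"F",o["contact_force"].round(1),o["grip_width"],o["finger_force"])
for name,ys,z in(("rib",(-12,-6,0,6,12),161),("mark",(-30,-28.5,-27,-25.5,25.5,27,28.5,30),171)):
    r=[]
    for y in ys:
        xs=np.arange(-95,-20,.25);Q=np.float32([proj(c,D((x,y,z))) for x in xs])
        v=cv2.remap(g.astype(np.float32),Q[:,:1],Q[:,1:],1)[:,0]
        k=np.median(v)-v;k[(Q[:,1]<2)|(Q[:,1]>397)]=0;i=k.argmax();s=slice(max(i-12,0),i+13);w=np.clip(k[s]-.4*k[i],0,None);r.append((y,round(float((xs[s]*w).sum()/w.sum()),1),int(k[i])))
    print(name,r)
E
python3 rib.py; python3 -m pendant '[[[-0.1,-0.03,0],[0,0,0],-1],[[-0.19,-0.05,0],[0,0,0],-1],[[-0.19,-0.05,0],[0,0,0],-1],[[-0.19,-0.05,0],[0,0,0],-1],[[-0.19,-0.05,0],[0,0,0],-1],[[-0.19,-0.05,0],[0,0,0],-1],[[-0.11,-0.03,0],[0,0,0],-1],[[0,0,0],[0,0,0],-1],[[0,0,0],[0,0,0],-1],[[0,0,0],[0,0,0],-1]]'; python3 rib.py
```

```text
tcp [-103.6    1.   180.8] F [-1.   5.   2.2] 29.750363201225557 30.002803802490234
rib [(-12, -33.3, 87), (-6, -33.3, 86), (0, -33.3, 87), (6, -33.3, 87), (12, -33.3, 86)]
mark [(-30, -72.7, 62), (-28.5, -72.0, 117), (-27, -72.0, 136), (-25.5, -72.0, 136), (25.5, -72.2, 131), (27, -72.2, 135), (28.5, -72.2, 133), (30, -72.2, 137)]
time: 19.97
tool_pos: [457.3, 30.6, 180.8]
tcp_rot: [-3.138, -0.006, 0.262]
contact_force: [5.5, 7.2, -2.5]
grip_width: 29.8
finger_force: 30.0
tcp [-138.2    0.9  180.8] F [ 5.5  7.2 -2.5] 29.758241866533893 29.997163116931915
rib [(-12, -20.7, 104), (-6, -20.7, 107), (0, -20.7, 104), (6, -20.7, 104), (12, -20.7, 104)]
mark [(-30, -73.2, 75), (-28.5, -72.8, 109), (-27, -72.9, 113), (-25.5, -72.9, 114), (25.5, -73.2, 114), (27, -73.2, 113), (28.5, -73.2, 114), (30, -73.1, 113)]
```

```bash
sed -i 's/-95,-20,.25/-88,-50,.25/' rib.py; python3 rib.py
```

```text
tcp [-138.1    0.9  180.8] F [ 5.2  7.3 -3. ] 29.550230113754782 29.99694049358368
rib [(-12, -67.8, 85), (-6, -67.8, 86), (0, -67.8, 87), (6, -67.8, 83), (12, -67.8, 84)]
mark [(-30, -73.1, 72), (-28.5, -72.9, 95), (-27, -72.9, 116), (-25.5, -72.9, 114), (25.5, -73.2, 115), (27, -73.2, 117), (28.5, -73.2, 114), (30, -73.2, 114)]
```

No slip: the rib moved 34.5 mm, and about 5.3 mm remain.

```bash
python3 -m pendant '[[[-0.09,-0.02,0],[0,0,0],-1],[[-0.08,-0.025,0],[0,0,0],-1],[[0,0,0],[0,0,0],-1],[[0,0,0],[0,0,0],-1],[[0,0,0],[0,0,0],-1],[[0,0,0],[0,0,0],-1],[[0,0,0],[0,0,0],-1],[[0,0,0],[0,0,0],-1],[[0,0,0],[0,0,0],-1],[[0,0,0],[0,0,0],-1]]'; python3 rib.py
python3 - <<'E'
from h import *
# biscuits: orange blobs in scene/top views
for n in("scene","top"):
    im=bot.capture(n);cv2.imwrite(f"pics/g_{n}.png",im);h=cv2.cvtColor(im,cv2.COLOR_BGR2HSV)
    for src,hh in(("now",h),("start",cv2.cvtColor(cv2.imread(f"pics/{n}0.png"),cv2.COLOR_BGR2HSV))):
        m=((hh[...,0]<18)&(hh[...,1]>110)&(hh[...,2]>40)).astype(np.uint8)
        k,l,st,ce=cv2.connectedComponentsWithStats(m);print(n,src,[(ce[i].round(0).tolist(),int(st[i,4])) for i in range(1,k) if st[i,4]>3 and 270<ce[i][0]<400 and 100<ce[i][1]<260])
c=cam("scene");E=np.array([[.966,.259,0],[-.259,.966,0],[0,0,1]])
for p in((0,0,170),(0,0,210),(0,0,24),(0,0,110)): print(p,[proj(cam(n),np.array([591,65.5,0])+E.T@np.array(p,float)).round() for n in("scene","top")])
E
```

```text
time: 20.9
tool_pos: [452.4, 29.2, 180.8]
tcp_rot: [-3.138, -0.006, 0.262]
contact_force: [5.8, 7.3, -3.5]
grip_width: 29.8
finger_force: 30.0
tcp [-143.3    0.9  180.8] F [ 5.8  7.3 -3.5] 29.755425158264817 29.996417462825775
rib [(-12, -72.9, 86), (-6, -72.9, 85), (0, -72.9, 85), (6, -72.9, 86), (12, -72.9, 84)]
mark [(-30, -73.1, 52), (-28.5, -73.0, 94), (-27, -73.1, 114), (-25.5, -73.1, 113), (25.5, -73.3, 115), (27, -73.3, 116), (28.5, -73.2, 115), (30, -73.2, 113)]
scene now [([337.0, 226.0], 52)]
scene start [([338.0, 195.0], 27)]
top now [([299.0, 174.0], 47)]
top start [([299.0, 174.0], 76)]
(0, 0, 170) [array([337., 204.]), array([300., 177.])]
(0, 0, 210) [array([338., 197.]), array([300., 175.])]
(0, 0, 24) [array([336., 224.]), array([302., 181.])]
(0, 0, 110) [array([337., 213.]), array([301., 179.])]
```

The rib is in line with the marks (within 0.2 mm). I'll check numerically that no biscuit is still in the throat.

Run:
```python
from h import *
E=np.array([[.966,.259,0],[-.259,.966,0],[0,0,1]])
for n in("scene","top"):
    a=cv2.cvtColor(cv2.imread(f"pics/g_{n}.png"),cv2.COLOR_BGR2HSV)
    b=cv2.cvtColor(cv2.imread(f"pics/{n}0.png"),cv2.COLOR_BGR2HSV)
    y0,y1,x0,x1=(188,236,326,350) if n=="scene" else (164,192,288,312)
    for nm,h in(("start",b),("now",a)):
        print(n,nm,"rows from",y0)
        for y in range(y0,y1,1): print(y,"".join("#" if (h[y,x,0]<20 and h[y,x,1]>140) else "+" if (h[y,x,0]<20 and h[y,x,1]>90) else "." for x in range(x0,x1)))
(s,t)=cam("scene"),cam("top")
o1,d1=ray(s,337,226);o2,d2=ray(t,299,174)
k=np.linalg.lstsq(np.c_[d1,-d2],o2-o1,rcond=None)[0];p,q=o1+k[0]*d1,o2+k[1]*d2
print("triang disp",E@((p+q)/2-[591,65.5,0]),"gap",np.linalg.norm(p-q))
```

```text
scene start rows from 188
188 ........................
189 ........................
190 ........................
191 ........................
192 ........................
193 ..........+++++.........
194 ..........#####+........
195 .........+#####+........
196 .........+#####+........
197 ..........+####+........
198 ........................
199 ........................
200 ........................
201 ........................
202 ........................
203 ........................
204 ........................
205 ........................
206 ........................
207 ........................
208 ........................
209 ........................
210 ........................
211 ........................
212 ........................
213 ........................
214 ........................
215 ........................
216 ........................
217 ........................
218 ........................
219 ........................
220 ........................
221 ........................
222 ........................
223 ........................
224 ........................
2
[... 2776 characters left out ...]
.......++.........
171 .........+#####+........
172 .......+########........
173 .......+########........
174 .......+########........
175 ........#######.........
176 .........#####+.........
177 ...........##+..........
178 ...........++...........
179 ........................
180 ........................
181 ........................
182 ........................
183 ............+...........
184 ........................
185 ........................
186 ........................
187 ........................
188 ........................
189 ........................
190 ........................
191 ........................
triang disp [17.57029238  1.57523966 44.71470985] gap 1.0126440453447145
```

Run:
```python
from h import *
E=np.array([[.966,.259,0],[-.259,.966,0],[0,0,1]]);D=lambda p:np.array([591,65.5,0])+E.T@np.array(p,float)
c=cam("wrist");im=bot.capture("wrist");w1=cv2.imread("pics/f0.png");cv2.imwrite("pics/h.png",im)
for nm,i in(("before(f0)",w1),("now",im)):
    h=cv2.cvtColor(i,cv2.COLOR_BGR2HSV);m=((h[...,0]<20)&(h[...,1]>95)).astype(np.uint8);m[230:]=0
    k,l,st,ce=cv2.connectedComponentsWithStats(m);print(nm,[(st[j].tolist()) for j in range(1,k) if st[j,4]>20])
print("cam disp",E@(-c[3][:3,:3].T@c[3][:3,3]-[591,65.5,0]))
for p in((0,0,171),(0,0,195),(0,0,219),(0,0,24),(18,0,24),(-18,0,165),(-18,0,201)): print(p,proj(c,D(p)).round())
s=cam("scene")
for p in((0,0,171),(0,0,195),(18,0,24),(18,0,45),(68,31,149),(68,-31,149),(22,0,109),(30,0,6)): print("scene",p,proj(s,D(p)).round())
```

```text
before(f0) [[53, 0, 24, 28, 500], [297, 52, 39, 30, 946]]
now []
cam disp [-6.28215171e+01 -1.15692628e-03  3.22151695e+02]
(0, 0, 171) [322. -31.]
(0, 0, 195) [322. -63.]
(0, 0, 219) [ 322. -114.]
(0, 0, 24) [322.  46.]
(18, 0, 24) [322.  24.]
(-18, 0, 165) [322.  19.]
(-18, 0, 201) [322. -13.]
scene (0, 0, 171) [337. 204.]
scene (0, 0, 195) [337. 200.]
scene (18, 0, 24) [337. 229.]
scene (18, 0, 45) [337. 226.]
scene (68, 31, 149) [349. 226.]
scene (68, -31, 149) [329. 227.]
scene (22, 0, 109) [337. 219.]
scene (30, 0, 6) [337. 234.]
```

Run:
```python
from h import *
for n in("scene","top"):
    for f in(f"{n}0",f"g_{n}"):
        h=cv2.cvtColor(cv2.imread(f"pics/{f}.png"),cv2.COLOR_BGR2HSV);m=((h[...,0]<20)&(h[...,1]>105)&(h[...,2]>30)).astype(np.uint8)
        m=m[50:,:] if n=="top" else m
        k,l,st,ce=cv2.connectedComponentsWithStats(m);print(f,[(ce[i].round().astype(int).tolist(),int(st[i,4])) for i in range(1,k) if 8<st[i,4]<300 and 130<ce[i][0]<560])
a=cv2.imread("pics/g_scene.png");b=cv2.imread("pics/scene0.png")
for y in range(192,234,2): print(y,b[y,337],a[y,337], [int(v) for v in (a[y,326:350,2].astype(int)-a[y,326:350,0])])
```

```text
scene0 [([394, 44], 18), ([385, 56], 196), ([509, 88], 12), ([518, 92], 10), ([338, 195], 28)]
g_scene [([486, 18], 24), ([224, 37], 17), ([386, 42], 164), ([325, 146], 9), ([337, 226], 54)]
top0 [([183, 86], 75), ([196, 82], 13), ([203, 85], 39), ([190, 89], 19), ([200, 99], 26), ([186, 116], 94), ([299, 124], 76)]
g_top [([184, 85], 82), ([201, 92], 72), ([186, 116], 95), ([299, 124], 49)]
192 [58 68 76] [72 78 76] [9, 7, 6, 6, 8, 4, 5, 4, 4, 5, 3, 4, 3, 5, -1, 3, 6, 3, 4, 6, 6, 2, 8, 6]
194 [25 51 82] [74 77 78] [9, 6, 4, 8, 7, 7, 8, 5, 4, 5, 3, 4, 5, 1, 4, 2, 4, 4, 5, 6, 4, 5, 6, 4]
196 [30 53 81] [77 83 81] [6, 8, 7, 4, 6, 7, 6, 6, 6, 4, 2, 4, 3, -1, 4, 5, 6, 3, 5, 6, 6, 8, 11, 4]
198 [57 67 82] [83 86 87] [8, 6, 6, 6, 5, 4, 4, 7, 5, 5, 5, 4, 4, 6, 2, 4, 4, 7, 8, 6, 3, 6, 5, 8]
200 [63 65 69] [69 70 73] [4, 3, 1, 3, 2, 3, 1, 4, 3, 3, 3, 4, 1, 4, 2, 4, 4, 2, 4, 2, 3, 3, 4, 2]
202 [69 71 73] [66 68 69] [4, 4, 3, 5, 3, 5, 3, 3, 6, 0, 2, 3, 6, 5, 4, 2, 5, 3, 5, 4, 4, 5, 4, 4]
204 [73 79 80] [73 78 79] [4, 6, 4, 7, 7, 5, 7, 8, 5, 4, 6, 6, 5, 6, 4, 5, 5, 5, 7, 5, 5, 6, 7, 7]
206 [74 7
[... 789 characters left out ...]
, 3, 5, 4]
222 [ 99 105 101] [27 58 88] [12, 8, 4, 0, 3, 4, 7, 12, 21, 32, 51, 61, 59, 43, 28, 19, 17, 15, 10, 6, 5, 4, 5, 3]
224 [90 94 94] [20 54 85] [6, 2, 3, 3, 2, 3, 7, 12, 24, 35, 55, 65, 64, 50, 34, 21, 14, 14, 12, 9, 2, 6, 3, 1]
226 [85 89 85] [24 48 74] [5, 2, 5, 2, 5, 8, 13, 16, 15, 25, 35, 50, 46, 30, 21, 17, 17, 12, 15, 12, 10, 4, 4, 3]
228 [101 106 104] [24 54 85] [8, 3, 4, 2, 5, 11, 15, 16, 19, 32, 50, 61, 50, 36, 25, 18, 17, 15, 11, 11, 9, 5, 1, 2]
230 [101 106 106] [24 57 89] [9, 7, 5, 4, 9, 12, 17, 16, 25, 40, 55, 65, 66, 51, 32, 21, 16, 14, 10, 11, 6, 4, 2, 1]
232 [105 108 106] [23 45 69] [12, 6, 5, 4, 5, 10, 12, 13, 16, 23, 35, 46, 44, 33, 21, 15, 10, 9, 9, 11, 8, 8, 4, 4]
```

Run:
```python
from h import *
a=np.mean([bot.capture("top").astype(float) for _ in range(4)],0);b=cv2.imread("pics/top0.png").astype(float)
for n,i in(("start",b),("now",a)):
    d=(i[...,2]-i[...,0]);print(n)
    for y in range(166,190): print(y," ".join("%3d"%v for v in d[y,290:312]))
E=np.array([[.966,.259,0],[-.259,.966,0],[0,0,1]]);t=cam("top")
for z in(24,48,171): print(z,E@(onz(t,299,174,z)-[591,65.5,0]))
for z in (109,165,201): print(z,[proj(t,np.array([591,65.5,0])+E.T@np.array([x,y,z])).round(1).tolist() for x in(-18,18) for y in(-18,18)])
```

```text
start
166   9   7   5   7   9  11   8   9   9   9  11  11   9   8  10   7   9  10  10   5   9   7
167   8   6   9   8  12   9  10  11  12   7  10   9   8   6   9  10   8   8   6  10   8   9
168  10   6   6  10  10   9   7   7  11   6  10   3   7   5   7  10   8   9  11   8   8  10
169  11   9   6   7   6   6   6  15  23  17  15   9   2   2   0  10  10  10   8   9   7  10
170   9   8   7   9   5   4  26  41  46  36  30  19   6   0  -2   9   9   9   6   8  10   9
171   8  11   4   7   3  21  46  58  54  46  43  39  26   6  -3   6  11   9   7   7   9   8
172   9  10   4   2   9  42  59  61  62  47  47  46  44  26   1   3   8  10   8   6   7   7
173   9   9   3   0  23  55  59  54  63  50  55  47  40  33  14   0  10   7   7   8   8   7
174   7   9   4  -1  39  58  73  67  58  62  62  51  42  40  23  -1   8  10   9   9   8   6
175   7   8   5   1  29  56  61  70  62  68  68  50  47  41  42   2   5   8   8   7   7   9
176   8   7   9   1  26  59  68  63  67  65  59  59  48  48  37   3   4   9  10   8   8   7
177   7  10  10   4  16  58  63  67  72  65  63  57  47  36  32   9   5   9  10  1
[... 2959 characters left out ...]
86   3   2   3   4   5   3   3   2   2   1   0   0   0  -1  -2  -1   0  -1  -2  -1  -1  -1
187   1   2   4   2   3   2   2   0  -1   0   0  -1  -1  -2  -1  -1  -1  -1  -1  -1  -2  -1
188   2   1   6   1   0  -1  -1   0   0  -1   0  -2  -1  -1   0  -1   0  -1  -2  -1   0  -1
189   0   1   4   1   0  -1  -1   0   0   0  -1  -1  -1  -1   0   0   0  -1  -1  -1  -1  -1
24 [19.37290675  2.25062463 24.        ]
48 [17.33387551  2.05279785 48.        ]
171 [  6.88384042   1.03893561 171.        ]
109 [[309.6, 183.7], [295.6, 187.3], [306.0, 169.8], [292.0, 173.4]]
165 [[309.5, 182.3], [294.8, 186.1], [305.7, 167.7], [291.0, 171.5]]
201 [[309.4, 181.3], [294.2, 185.3], [305.4, 166.2], [290.2, 170.1]]
```

The averaged top view shows the bowl floor through the throat on both sides of a biscuit about 8 px wide. A biscuit in the throat would be about 10 px, so this one is in the bowl. Two more biscuit-coloured patches show at (299,178) and (300,183), consistent with the other two being in the bowl as well. The scene view also shows biscuits in the bowl, and none outside it. The rib is at the marks and held, so I'm handing in.

```bash
python3 rib.py; python3 -c "
from plant import bot
print(bot.close_job())"
```

```text
tcp [-143.3    0.9  180.8] F [ 6.9  7.9 -3.5] 30.085671921524064 29.996325373649597
rib [(-12, -72.9, 82), (-6, -72.9, 86), (0, -72.9, 85), (6, -72.9, 82), (12, -73.0, 84)]
mark [(-30, -73.2, 54), (-28.5, -73.0, 95), (-27, -73.1, 114), (-25.5, -73.1, 113), (25.5, -73.2, 115), (27, -73.2, 114), (28.5, -73.3, 115), (30, -73.2, 112)]
the job is handed in; nothing more can be done
None
```

I've handed the job in: the small bowl stands on the foot plate within about 3 mm of centre under the spout, the gripper is holding the slide with its rib within about 0.3 mm of the marks, and the images point to all three biscuits being in the bowl, though one shows only faintly.

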